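# Check in three sample vials by tapping their stands' keys in order

## Task

Check the three sample vials in for filtration: with a fingertip, lightly press down the green key on the stand that holds the red-capped vial, then the one at the blue-capped vial, then the one at the black-capped vial, so that each key stays down. Do not press the key of the stand without a vial, and pick nothing up: the stands, the vials and the steel bowl all stay standing where they are.

Things in the scene. Friction and masses are not known exactly. Their poses are not given: they have to be found in the camera images.
- stand_red: the stand that holds the red-capped vial: one of four identical loose check-in stands, 0.4 kg, sole 110 (x) x 60 (y) mm, upper surface 16 to 20 mm high. Origin: centre of the underside; its x axis runs along the stand from the key to the vial pocket, z up. The key's axis is at x = -28 mm, the pocket's at x = +30 mm (21 mm bore, floor 10 mm above the worktop).
- key_red_top (a point): centre of the top of the round green key on the stand that holds the red-capped vial: key 32 mm across, top 34 mm above the worktop when up, 16 mm proud of the black collar round it (8 mm proud when fully down); the point moves with the key.
- key_red (a joint): how far the key on the stand that holds the red-capped vial is pushed down, m: 0 up, 0.008 against its stop. It slides against about 2.5 N of friction, has no spring and stays where it is left. It counts as down beyond 0.004. More than 25 N on it is too hard.
- stand_blue: the stand that holds the blue-capped vial: one of four identical loose check-in stands, 0.4 kg, sole 110 (x) x 60 (y) mm, upper surface 16 to 20 mm high. Origin: centre of the underside; its x axis runs along the stand from the key to the vial pocket, z up. The key's axis is at x = -28 mm, the pocket's at x = +30 mm (21 mm bore, floor 10 mm above the worktop).
- key_blue_top (a point): centre of the top of the round green key on the stand that holds the blue-capped vial: key 32 mm across, top 34 mm above the worktop when up, 16 mm proud of the black collar round it (8 mm proud when fully down); the point moves with the key.
- key_blue (a joint): how far the key on the stand that holds the blue-capped vial is pushed down, m: 0 up, 0.008 against its stop. It slides against about 2.5 N of friction, has no spring and stays where it is left. It counts as down beyond 0.004. More than 25 N on it is too hard.
- stand_black: the stand that holds the black-capped vial: one of four identical loose check-in stands, 0.4 kg, sole 110 (x) x 60 (y) mm, upper surface 16 to 20 mm high. Origin: centre of the underside; its x axis runs along the stand from the key to the vial pocket, z up. The key's axis is at x = -28 mm, the pocket's at x = +30 mm (21 mm bore, floor 10 mm above the worktop).
- key_black_top (a point): centre of the top of the round green key on the stand that holds the black-capped vial: key 32 mm across, top 34 mm above the worktop when up, 16 mm proud of the black collar round it (8 mm proud when fully down); the point moves with the key.
- key_black (a joint): how far the key on the stand that holds the black-capped vial is pushed down, m: 0 up, 0.008 against its stop. It slides against about 2.5 N of friction, has no spring and stays where it is left. It counts as down beyond 0.004. More than 25 N on it is too hard.
- stand_empty: the stand whose vial pocket is empty: one of four identical loose check-in stands, 0.4 kg, sole 110 (x) x 60 (y) mm, upper surface 16 to 20 mm high. Origin: centre of the underside; its x axis runs along the stand from the key to the vial pocket, z up. The key's axis is at x = -28 mm, the pocket's at x = +30 mm (21 mm bore, floor 10 mm above the worktop).
- key_empty_top (a point): centre of the top of the round green key on the stand whose vial pocket is empty: key 32 mm across, top 34 mm above the worktop when up, 16 mm proud of the black collar round it (8 mm proud when fully down); the point moves with the key.
- key_empty (a joint): how far the key on the stand whose vial pocket is empty is pushed down, m: 0 up, 0.008 against its stop. It slides against about 2.5 N of friction, has no spring and stays where it is left. It counts as down beyond 0.004. More than 25 N on it is too hard.
- vial_red: glass vial with a red screw cap, 20 mm across, 45 mm tall, loose, 18 g, standing in its stand's pocket, top 55 mm above the worktop. Origin: centre of its underside, z up.
- vial_blue: glass vial with a blue screw cap, 20 mm across, 45 mm tall, loose, 18 g, standing in its stand's pocket, top 55 mm above the worktop. Origin: centre of its underside, z up.
- vial_black: glass vial with a black screw cap, 20 mm across, 45 mm tall, loose, 18 g, standing in its stand's pocket, top 55 mm above the worktop. Origin: centre of its underside, z up.
- steel_bowl: empty steel bowl, 95 mm across, 39 mm high, loose, standing among the stands; a bystander. Origin: centre of its underside.
There are look-alikes about, which are no part of the job. Leave any turquoise look-alike of the vial_red alone.

How it is judged:
By the outcome, as a careful person would: the job done as asked, in the order asked, and still so for the second after the job is handed in, with the robot touching nothing.
It also fails if it takes over 48 s, if anything falls off the work surface, if the arm or the gripper's body presses on something with over 40 N, if the wrist force passes 120 N, or if a joint passes its speed limit or range.

## Robot

A 7-joint arm with a two-finger parallel gripper is mounted at the origin on a cart in front of the work surface, level with it; the furniture and walls round the work are solid. World frame = base frame: x ahead of the robot, y to its left, z up, the work surface at z = 0. Lengths are in m, angles in rad, forces in N, time in s.
With the tool pointing down it reaches from about 0.4 to 0.85 m from the base axis. Payload 4.5 kg.
Tool frame: the origin (TCP) lies on the centre line of the jaws, within the pads' length; the fingertips stand 11 mm ahead of it and the grasp point (between the pads) lies 8 mm behind it; z points along the fingers, y is the line along which they close (so a half turn about z gives the same grasp; the last joint's range is limited). The gripper opens to 88 mm and grips with 3 to 60 N. Pads are 18 mm wide; open, the fingers measure 123 mm over their backs; the gripper's body (75 mm by 187 mm) begins 45 mm behind the grasp point.
Start: joints at [1.357, 0.689, -0.195, 1.565, 0.157, 0.902, -0.215], TCP at [0.153, -0.606, 0.25] pointing down, gripper open.
Joint ranges: [-3.01, 3.01], [-0.46, 2.08], [-1.47, 1.51], [0.13, 2.56], [-1, 4.14], [0.04, 2.09], [-2.66, 2.66]. Speed limits (rad/s): [2.57, 2.57, 3.14, 3.14, 3.14, 3.14, 3.14].

## Interface

Orientations are given as a unit quaternion [x, y, z, w].
In Python, from plant import * gives the robot as it stands. The module is installed in compiled form; this text tells all that it offers.
- The arm moves only by the tool send_rows, never from a script. Its argument "motion" is a list of rows, each an object of numbers: "x", "y", "z": the shift along the tool's x, y, z in cm; "rx", "ry", "rz": the turn, a rotation vector about the tool's x, y, z in rad; "jaw": the finger opening in cm, from 0 to 8.81. In form: [{"x": .., "y": .., "z": .., "rx": .., "ry": .., "rz": .., "jaw": ..}, ...]. A call has exactly 5 rows; each row shifts and turns the commanded pose from where the row before left it, along the tool's axes as they then stand; what a row does not reach is not made up. A row lasts 1/10 s, in which the tool goes at most 50 mm and 8.59 degrees, less where a joint would pass 70% of its speed; a pose out of reach is approached as far as the arm can. A call is refused whole if a number of a shift passes 5 or a number of a turn 0.15, either way. A call with a gripper value outside its range is refused whole. The fingers move at their own pace and stop on an object; "grip_force" is the grip in N (left out, the last holds). Time passes only in rows, so rows that do not move let the fingers close, or fill a call up. It gives the time, the measured TCP pose, the force, the opening and the grip force at its end, in the units of the state.
- get_state(): the state, without advancing time (a new reading comes with each control period).
- snapshot(name): name is "scene" or "top" or "wrist"; returns a dict with "img" (420x560x3 uint8, red, green, blue), "vertical_fov" (degrees; the focal length in pixels is half the picture's height over the tangent of half this angle, whatever the lens; pixels are square), "cx", "cy" (the principal point, pixels), "D" ([k1, k2, p1, p2, k3] as OpenCV has them; the pictures are not rectified), "extrinsics" (4x4, takes a point from camera to world coordinates). Camera axes: x right, y up, looking along -z (the intrinsics and any distortion apply to the point x, -y, -z); pixel columns grow to the right and rows downward; lengths in m; the calibration is good to about 2 mm. A picture is of the moment at which its call begins. There is no depth.
- finish_job(): hands the job in; it is judged then, once.
The state is a dict: "clock": time; "q": joint angles; "qd": joint speeds; "joint_torque": joint torques, N m; "tool_pos": TCP position; "eef_rot": TCP orientation; "contact_force": force on the tool from outside, world axes, zero at the start; "moment": the same for the moment, N m; "opening": opening from 0.0 (shut) to 1.0 (fully open); "finger_force": force on a finger pad.
Only numpy, scipy, OpenCV 4.12 (cv2) and the standard library are available. Lean on these libraries where they do the work, as an engineer would, in place of code of your own. Each camera call takes 0.05 s, during which the arm holds its last target. There are 200 camera calls.

## Working session

There is one attempt and no reset: what is moved stays moved. The work goes in short steps, Python scripts to look and compute and a tool call to move; the robot and the scene stay as the last step left them, time stands still between calls to the robot, and variables do not carry over. Pictures are saved under pics/ and viewed, at most 10 in all, crops included, and the job is handed in when it is done.

Besides the shell and the picture viewer there is one more tool, called after "Call:" as a command line: name --argument value ..., lists and objects as JSON in quotes. send_rows: Moves the arm, as the interface text tells. Its arguments: {"type":"object","properties":{"motion":{"type":"array"},"grip_force":{"type":"number"}},"required":["motion"]}

```bash
mkdir -p pics
cat > h.py <<'E'
from plant import *
import numpy as np, cv2
from scipy.spatial.transform import Rotation as R
def snap(n,f):
    s=snapshot(n); cv2.imwrite(f'pics/{f}.png',s['img'][:,:,::-1]); np.save(f'pics/{f}.npy',s,allow_pickle=True); return s
def K(s):
    h,w=s['img'].shape[:2]; f=h/2/np.tan(np.radians(s['vertical_fov'])/2)
    return np.array([[f,0,s['cx']],[0,f,s['cy']],[0,0,1]])
def ray(s,px):
    u=cv2.undistortPoints(np.array([[px]],float),K(s),np.array(s['D'],float))[0,0]
    E=np.array(s['extrinsics']); d=E[:3,:3]@np.array([u[0],-u[1],-1]); return E[:3,3],d
def at(s,px,z):
    o,d=ray(s,px); return (o+d*(z-o[2])/d[2])
def proj(s,P):
    E=np.linalg.inv(np.array(s['extrinsics'])); p=(E[:3,:3]@np.atleast_2d(P).T).T+E[:3,3]; p=p*[1,-1,-1]
    return cv2.projectPoints(p,np.zeros(3),np.zeros(3),K(s),np.array(s['D'],float))[0][:,0]
def tri(obs):
    A=0;b=0
    for s,px in obs:
        o,d=ray(s,px); d=d/np.linalg.norm(d); M=np.eye(3)-np.outer(d,d); A=A+M; b=b+M@o
    return np.linalg.solve(A,b)
def load(f): return np.load(f'pics/{f}.npy',allow_pickle=True).item()
E
python3 - <<'E'
from h import *
a=[snap(n,n+'0') for n in('scene','top')]
st=get_state();print(st['clock'],st['tool_pos'],st['eef_rot'],st['opening'])
for s in a:print(np.array(s['extrinsics']).round(3).tolist(),s['vertical_fov'],s['D'])
for s,n in zip(a,('scene','top')):
    hsv=cv2.cvtColor(s['img'],cv2.COLOR_RGB2HSV); m=cv2.inRange(hsv,(45,90,40),(80,255,255))
    k,l,S,c=cv2.connectedComponentsWithStats(m)
    for i in range(1,k):
        if S[i,4]>30: print(n,S[i],c[i].round(1),at(s,c[i],.03).round(3))
E
```

```text
0.1 [ 0.15312396 -0.60538933  0.24900745] [ 9.92328451e-01  1.23626817e-01 -1.64143224e-04 -7.93215206e-04] 1.003085810224655
[[-0.906, 0.195, -0.377, 0.034], [-0.424, -0.421, 0.802, 1.023], [-0.002, 0.886, 0.464, 0.624], [0.0, 0.0, 0.0, 1.0]] 44.81761950572709 [-0.07857405  0.          0.          0.          0.        ]
[[0.003, 0.992, -0.126, 0.326], [-1.0, 0.005, 0.017, 0.084], [0.018, 0.126, 0.992, 1.234], [0.0, 0.0, 0.0, 1.0]] 49.42315981602238 [-0.08293283  0.          0.          0.          0.        ]
scene [334 184  12  10  99] [339.7 188.3] [ 0.423 -0.172  0.03 ]
scene [280 224  14  12 141] [286.7 229.4] [0.46 0.09 0.03]
scene [252 259  16  14 184] [259.7 265.7] [0.449 0.25  0.03 ]
scene [233 288  17  16 228] [240.9 295.5] [0.435 0.354 0.03 ]
top [267 209  13  12 116] [273.  214.1] [0.464 0.082 0.03 ]
top [206 213  13  12 120] [212.4 218.3] [0.452 0.242 0.03 ]
top [167 217  13  13 120] [173.1 223.1] [0.439 0.346 0.03 ]
top [366 223  13  12 115] [371.9 228.9] [ 0.426 -0.182  0.03 ]
```

View pics/scene0.png

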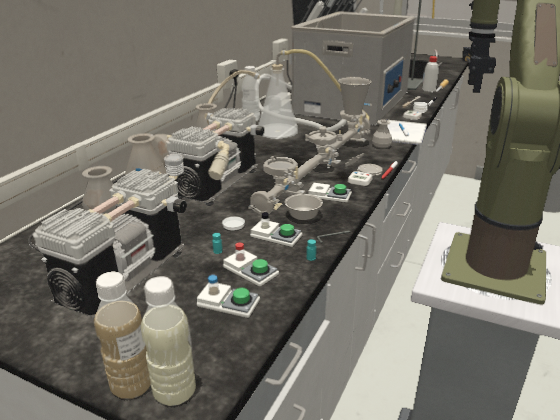

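View pics/top0.png

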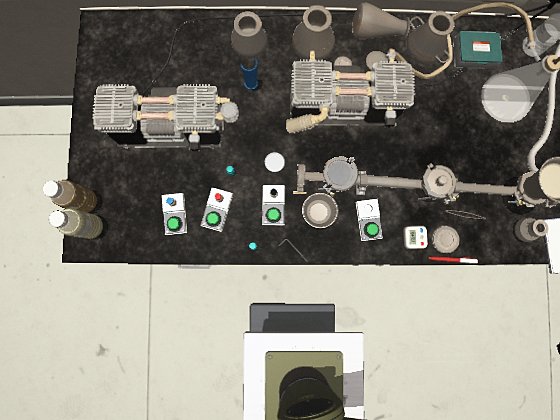

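The scene camera shows, by cap, blue with its key at (241,295), red with its key at (260,266), black with its key at (287,229), and the empty stand with its key at (340,188). In the top view the same keys are at (173,223), (212,218), (273,214) and (372,229). Turquoise decoys stand at (252,245) and (230,169), and the bowl is at (319,210).

Run:
```python
from h import *
a,b=load('scene0'),load('top0')
for n,p,q in(('red',(259.7,265.7),(212.4,218.3)),('blue',(240.9,295.5),(173.1,223.1)),('black',(286.7,229.4),(273,214.1)),('empty',(339.7,188.3),(371.9,228.9))): print(n,tri([(a,p),(b,q)]).round(4))
```

```text
red [0.4525 0.2427 0.0247]
blue [0.4391 0.3474 0.0243]
black [0.4646 0.0815 0.0245]
empty [ 0.4262 -0.1831  0.0247]
```

Call:
send_rows --motion '[{"x": 4,"y": 0,"jaw": 0},{"x": 4,"y": -1,"jaw": 0},{"x": 4,"y": -2,"jaw": 0},{"x": 4,"y": -3,"jaw": 0},{"x": 4,"y": -3,"jaw": 0}]' --grip_force 10

```text
schema error: expected keys x, y, z, rx, ry, rz, jaw
```

Call:
send_rows --motion '[{"x": 4,"y": 0,"z": 0,"rx": 0,"ry": 0,"rz": 0,"jaw": 0},{"x": 4,"y": -1,"z": 0,"rx": 0,"ry": 0,"rz": 0,"jaw": 0},{"x": 4,"y": -2,"z": 0,"rx": 0,"ry": 0,"rz": 0,"jaw": 0},{"x": 4,"y": -3,"z": 0,"rx": 0,"ry": 0,"rz": 0,"jaw": 0},{"x": 4,"y": -3,"z": 0,"rx": 0,"ry": 0,"rz": 0,"jaw": 0}]' --grip_force 10

```text
clock: 0.6
tool_pos: [0.3261, -0.468, 0.2493]
eef_rot: [0.992, 0.123, -0.0, -0.0]
contact_force: [0.7, -0.8, 0.4]
opening: 0.569
finger_force: 0.0
```

```bash
python3 -c "
from h import *
s=get_state();print(s['clock'],s['q'],s['tool_pos'],s['contact_force'])"
```

```text
0.6 [ 0.98629204  0.61647681 -0.1751769   1.73465569  0.14012548  0.80318288
 -0.57822846] [ 0.32610355 -0.46802257  0.24925851] [ 0.73897811 -0.82246382  0.37712525]
```

Call:
send_rows --motion '[{"x": 2.6,"y": -3.9,"z": 0,"rx": 0,"ry": 0,"rz": 0,"jaw": 0},{"x": 2.6,"y": -3.9,"z": 0,"rx": 0,"ry": 0,"rz": 0,"jaw": 0},{"x": 2.6,"y": -3.9,"z": 0,"rx": 0,"ry": 0,"rz": 0,"jaw": 0},{"x": 2.6,"y": -3.9,"z": 0,"rx": 0,"ry": 0,"rz": 0,"jaw": 0},{"x": 2.6,"y": -3.9,"z": 0,"rx": 0,"ry": 0,"rz": 0,"jaw": 0}]'

```text
clock: 1.1
tool_pos: [0.4035, -0.2469, 0.2496]
eef_rot: [0.992, 0.123, -0.0, -0.0]
contact_force: [1.3, 0.7, 0.3]
opening: 0.119
finger_force: 0.0
```

Call:
send_rows --motion '[{"x": 1.2,"y": -4.6,"z": 0,"rx": 0,"ry": 0,"rz": 0,"jaw": 0},{"x": 1.2,"y": -4.6,"z": 0,"rx": 0,"ry": 0,"rz": 0,"jaw": 0},{"x": 1.2,"y": -4.6,"z": 0,"rx": 0,"ry": 0,"rz": 0,"jaw": 0},{"x": 1.2,"y": -4.6,"z": 0,"rx": 0,"ry": 0,"rz": 0,"jaw": 0},{"x": 1.2,"y": -4.6,"z": 0,"rx": 0,"ry": 0,"rz": 0,"jaw": 0}]'

```text
clock: 1.6
tool_pos: [0.4047, -0.0092, 0.2497]
eef_rot: [0.992, 0.123, -0.0, 0.0]
contact_force: [0.3, 0.3, -0.1]
opening: 0.006
finger_force: 0.0
```

Call:
send_rows --motion '[{"x": 1.5,"y": -3.9,"z": 0,"rx": 0,"ry": 0,"rz": 0,"jaw": 0},{"x": 1.5,"y": -3.9,"z": 0,"rx": 0,"ry": 0,"rz": 0,"jaw": 0},{"x": 1.5,"y": -3.9,"z": 0,"rx": 0,"ry": 0,"rz": 0,"jaw": 0},{"x": 1.5,"y": -3.9,"z": 0,"rx": 0,"ry": 0,"rz": 0,"jaw": 0},{"x": 1.5,"y": -3.9,"z": 0,"rx": 0,"ry": 0,"rz": 0,"jaw": 0}]'

```text
clock: 2.1
tool_pos: [0.4297, 0.1981, 0.2495]
eef_rot: [0.992, 0.124, -0.0, 0.0]
contact_force: [-0.1, -0.2, 0.6]
opening: 0.005
finger_force: 0.0
```

```bash
cat >> h.py <<'E'
def blobs(s,lo=(45,90,40),hi=(80,255,255),amin=150):
    hsv=cv2.cvtColor(s['img'],cv2.COLOR_RGB2HSV); m=cv2.inRange(hsv,lo,hi)
    k,l,S,c=cv2.connectedComponentsWithStats(m)
    return [(S[i].tolist(),c[i].round(1)) for i in range(1,k) if S[i,4]>amin]
E
python3 - <<'E'
from h import *
s=snap('wrist','w0')
print(np.array(s['extrinsics']).round(3).tolist(),s['D'],get_state()['tool_pos'])
for S,c in blobs(s): print(S,c,at(s,c,.034).round(4))
E
```

```text
[[0.246, 0.928, 0.281, 0.502], [-0.969, 0.235, 0.072, 0.217], [0.001, -0.29, 0.957, 0.384], [0.0, 0.0, 0.0, 1.0]] [-0.00154169  0.          0.          0.          0.        ] [0.43049963 0.20744137 0.24987456]
[109, 111, 39, 36, 1116] [127.9 128.2] [0.4393 0.3454 0.034 ]
[224, 125, 35, 36, 989] [240.8 142.2] [0.4522 0.2434 0.034 ]
[390, 155, 37, 35, 1001] [407.5 171.3] [0.4642 0.0861 0.034 ]
```

View pics/w0.png

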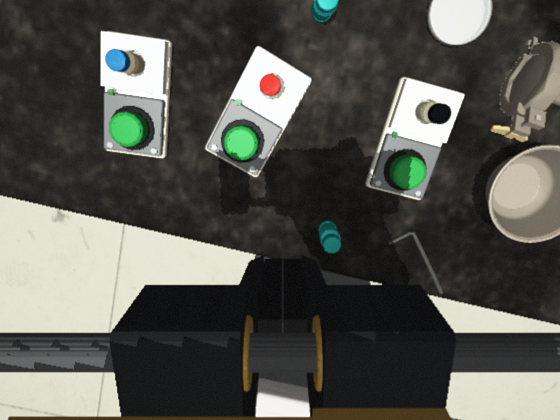

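The wrist view shows the keys of blue at (128,128), red at (241,142) and black at (407,171). This agrees with the top view. I'll move over the red key.

Call:
send_rows --motion '[{"x": 1,"y": -1,"z": 2,"rx": 0,"ry": 0,"rz": 0,"jaw": 0},{"x": 1,"y": -1,"z": 3,"rx": 0,"ry": 0,"rz": 0,"jaw": 0},{"x": 1,"y": -0.9,"z": 4,"rx": 0,"ry": 0,"rz": 0,"jaw": 0},{"x": 0,"y": 0,"z": 4,"rx": 0,"ry": 0,"rz": 0,"jaw": 0},{"x": 0,"y": 0,"z": 3,"rx": 0,"ry": 0,"rz": 0,"jaw": 0}]'

```text
clock: 2.65
tool_pos: [0.4513, 0.2318, 0.0874]
eef_rot: [0.992, 0.124, -0.001, 0.0]
contact_force: [-0.8, 1.1, 0.1]
opening: 0.006
finger_force: 0.0
```

Run:
```python
from h import *
s=snap('wrist','w1'); 
for S,c in blobs(s): print(S,c,at(s,c,.034).round(4))
p=blobs(s)
a,b=load('top0'),load('w0')
for n,q,r in(('red',(212.4,218.3),(240.8,142.2)),('blue',(173.1,223.1),(127.9,128.2)),('black',(273,214.1),(407.5,171.3))): print(n,tri([(a,q),(b,r)]).round(4))
st=get_state();print(st['clock'],st['tool_pos'],st['contact_force'])
```

```text
[33, 178, 71, 63, 3392] [ 67.7 208.7] [0.4414 0.3445 0.034 ]
[233, 200, 58, 60, 2773] [261.6 230.3] [0.4546 0.2444 0.034 ]
[505, 247, 55, 60, 2628] [535.  276.4] [0.4653 0.0928 0.034 ]
red [0.4518 0.2429 0.0304]
blue [0.4387 0.3461 0.0314]
black [0.4639 0.082  0.0243]
2.7 [0.44921602 0.23064986 0.08398114] [-0.81309199 -0.05570742 -3.21240456]
```

View pics/w1.png

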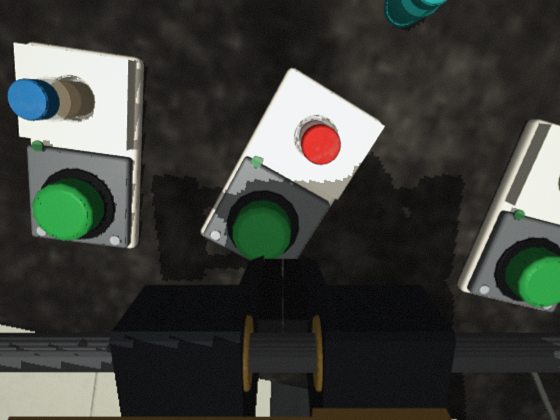

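Call:
send_rows --motion '[{"x": 0,"y": 0,"z": 0,"rx": 0,"ry": 0,"rz": 0,"jaw": 0},{"x": 0,"y": 0,"z": 0,"rx": 0,"ry": 0,"rz": 0,"jaw": 0},{"x": 0,"y": 0,"z": 0,"rx": 0,"ry": 0,"rz": 0,"jaw": 0},{"x": 0,"y": 0,"z": 0,"rx": 0,"ry": 0,"rz": 0,"jaw": 0},{"x": 0,"y": 0,"z": 0,"rx": 0,"ry": 0,"rz": 0,"jaw": 0}]'

```text
clock: 3.2
tool_pos: [0.4525, 0.2321, 0.0908]
eef_rot: [0.992, 0.124, 0.001, -0.0]
contact_force: [0.1, 0.2, 0.4]
opening: 0.003
finger_force: 0.0
```

Run:
```python
from h import *
s=snapshot('wrist')
for S,c in blobs(s): print(S,c,at(s,c,.034).round(4))
a=load('w0');st=get_state()
for z in (st,): print(z['clock'],z['q'],z['tool_pos'],z['contact_force'],z['qd'])
```

```text
[37, 180, 70, 61, 3246] [ 71.8 209.6] [0.4414 0.3446 0.034 ]
[233, 201, 58, 59, 2681] [262.1 230.8] [0.4545 0.2444 0.034 ]
[502, 248, 58, 58, 2721] [533.  276.2] [0.4655 0.0917 0.034 ]
3.25 [-0.53728365  0.80728009 -0.04530541  2.0423609   0.11403602  0.29264466
 -2.00089833] [0.45238024 0.23210787 0.09055233] [-0.36393843 -0.39436871 -0.55209643] [-0.00179157  0.00700758  0.0021094   0.0015295   0.00033127 -0.0014274
 -0.00120923]
```

Call:
send_rows --motion '[{"x": 0.3,"y": -1.1,"z": 0,"rx": 0,"ry": 0,"rz": 0,"jaw": 0},{"x": 0,"y": 0,"z": 1.5,"rx": 0,"ry": 0,"rz": 0,"jaw": 0},{"x": 0,"y": 0,"z": 1.5,"rx": 0,"ry": 0,"rz": 0,"jaw": 0},{"x": 0,"y": 0,"z": 0.8,"rx": 0,"ry": 0,"rz": 0,"jaw": 0},{"x": 0,"y": 0,"z": 0,"rx": 0,"ry": 0,"rz": 0,"jaw": 0}]'

```text
clock: 3.75
tool_pos: [0.4516, 0.2437, 0.0508]
eef_rot: [0.992, 0.124, -0.001, 0.0]
contact_force: [-0.9, -0.2, 0.5]
opening: 0.004
finger_force: 0.0
```

Call:
send_rows --motion '[{"x": 0,"y": 0,"z": 0.2,"rx": 0,"ry": 0,"rz": 0,"jaw": 0},{"x": 0,"y": 0,"z": 0.2,"rx": 0,"ry": 0,"rz": 0,"jaw": 0},{"x": 0,"y": 0,"z": 0.2,"rx": 0,"ry": 0,"rz": 0,"jaw": 0},{"x": 0,"y": 0,"z": 0.1,"rx": 0,"ry": 0,"rz": 0,"jaw": 0},{"x": 0,"y": 0,"z": 0,"rx": 0,"ry": 0,"rz": 0,"jaw": 0}]'

```text
clock: 4.25
tool_pos: [0.4523, 0.2433, 0.0448]
eef_rot: [0.992, 0.124, 0.0, -0.0]
contact_force: [1.0, 0.8, 0.5]
opening: 0.005
finger_force: 0.2
```

Call:
send_rows --motion '[{"x": 0,"y": 0,"z": 0.1,"rx": 0,"ry": 0,"rz": 0,"jaw": 0},{"x": 0,"y": 0,"z": 0.1,"rx": 0,"ry": 0,"rz": 0,"jaw": 0},{"x": 0,"y": 0,"z": 0.1,"rx": 0,"ry": 0,"rz": 0,"jaw": 0},{"x": 0,"y": 0,"z": 0.1,"rx": 0,"ry": 0,"rz": 0,"jaw": 0},{"x": 0,"y": 0,"z": 0,"rx": 0,"ry": 0,"rz": 0,"jaw": 0}]'

```text
clock: 4.75
tool_pos: [0.4523, 0.2434, 0.0405]
eef_rot: [0.992, 0.124, 0.0, -0.0]
contact_force: [0.6, -0.2, 0.8]
opening: 0.007
finger_force: 0.4
```

Call:
send_rows --motion '[{"x": 0,"y": 0,"z": 0.1,"rx": 0,"ry": 0,"rz": 0,"jaw": 0},{"x": 0,"y": 0,"z": 0.1,"rx": 0,"ry": 0,"rz": 0,"jaw": 0},{"x": 0,"y": 0,"z": 0,"rx": 0,"ry": 0,"rz": 0,"jaw": 0},{"x": 0,"y": 0,"z": 0,"rx": 0,"ry": 0,"rz": 0,"jaw": 0},{"x": 0,"y": 0,"z": 0,"rx": 0,"ry": 0,"rz": 0,"jaw": 0}]'

```text
clock: 5.25
tool_pos: [0.4519, 0.2432, 0.0386]
eef_rot: [0.992, 0.124, -0.0, 0.0]
contact_force: [1.0, -0.2, -0.0]
opening: 0.008
finger_force: 0.1
```

Call:
send_rows --motion '[{"x": 0,"y": 0,"z": 0,"rx": 0,"ry": 0,"rz": 0,"jaw": 0},{"x": 0,"y": 0,"z": 0,"rx": 0,"ry": 0,"rz": 0,"jaw": 0},{"x": 0,"y": 0,"z": 0,"rx": 0,"ry": 0,"rz": 0,"jaw": 0},{"x": 0,"y": 0,"z": 0.05,"rx": 0,"ry": 0,"rz": 0,"jaw": 0},{"x": 0,"y": 0,"z": 0.1,"rx": 0,"ry": 0,"rz": 0,"jaw": 0}]'

```text
clock: 5.75
tool_pos: [0.452, 0.2432, 0.0374]
eef_rot: [0.992, 0.124, -0.0, 0.0]
contact_force: [-1.0, -0.7, 15.6]
opening: 0.002
finger_force: 7.7
```

Run:
```python
from h import *
s=snap('wrist','w2'); 
for S,c in blobs(s): print(S,c,at(s,c,.034).round(4))
st=get_state();print(st['clock'],st['tool_pos'],st['contact_force'],st['moment'])
```

```text
[0, 212, 78, 82, 5188] [ 35.1 251.8] [0.4432 0.342  0.034 ]
[248, 238, 66, 70, 1021] [281.3 252.7] [0.4666 0.2479 0.034 ]
5.8 [0.45205023 0.24323076 0.0374694 ] [ 0.1868382  -0.5130287   3.49883619] [-0.00854628  0.07130695 -0.0129032 ]
```

View pics/w2.png

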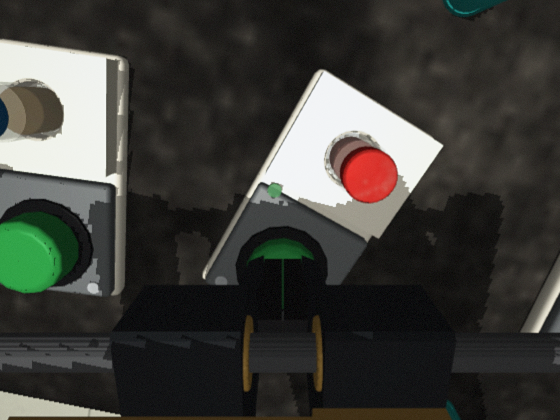

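The red key at (281,253) is fully down, with the stop felt at 15.6 N. Next is blue.

Call:
send_rows --motion '[{"x": 0,"y": 0,"z": -1,"rx": 0,"ry": 0,"rz": 0,"jaw": 0},{"x": 0,"y": 0,"z": -2.5,"rx": 0,"ry": 0,"rz": 0,"jaw": 0},{"x": 0,"y": 0,"z": -2.5,"rx": 0,"ry": 0,"rz": 0,"jaw": 0},{"x": 0,"y": 0,"z": -1,"rx": 0,"ry": 0,"rz": 0,"jaw": 0},{"x": 0,"y": 0,"z": 0,"rx": 0,"ry": 0,"rz": 0,"jaw": 0}]'

```text
clock: 6.3
tool_pos: [0.453, 0.2438, 0.1086]
eef_rot: [0.992, 0.123, 0.001, -0.001]
contact_force: [0.2, -0.1, 0.2]
opening: 0.009
finger_force: 0.0
```

Call:
send_rows --motion '[{"x": 0.3,"y": -2.5,"z": 0,"rx": 0,"ry": 0,"rz": 0,"jaw": 0},{"x": 0.3,"y": -2.5,"z": 0,"rx": 0,"ry": 0,"rz": 0,"jaw": 0},{"x": 0.3,"y": -2.5,"z": 0,"rx": 0,"ry": 0,"rz": 0,"jaw": 0},{"x": 0.3,"y": -2.5,"z": 0,"rx": 0,"ry": 0,"rz": 0,"jaw": 0},{"x": 0,"y": 0,"z": 0,"rx": 0,"ry": 0,"rz": 0,"jaw": 0}]'

```text
clock: 6.8
tool_pos: [0.4375, 0.3478, 0.1061]
eef_rot: [0.992, 0.127, -0.0, -0.002]
contact_force: [-1.0, -0.1, 0.1]
opening: 0.004
finger_force: 0.0
```

Run:
```python
from h import *
s=snap('wrist','w3'); 
for S,c in blobs(s): print(S,c,at(s,c,.034).round(4))
st=get_state();print(st['clock'],st['tool_pos'],st['q'])
```

```text
[256, 197, 54, 56, 2378] [282.5 224.6] [0.4403 0.3492 0.034 ]
[424, 217, 55, 51, 2143] [451.1 241.6] [0.455  0.2512 0.034 ]
6.85 [0.43806442 0.3447657  0.10602686] [-0.72959805  0.81400733 -0.03279519  1.88873206  0.05366851  0.44053069
 -2.12029549]
```

View pics/w3.png

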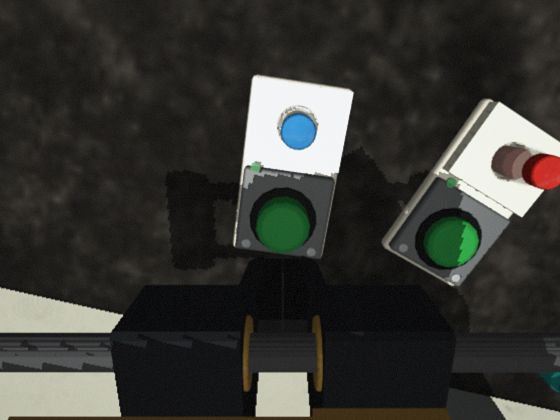

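Blue key sits at (282,225), straight ahead of the finger centreline, and the red key at (451,242) is visibly lowered. I'll go down on blue.

Call:
send_rows --motion '[{"x": 0.1,"y": -0.1,"z": 0,"rx": 0,"ry": 0,"rz": 0,"jaw": 0},{"x": 0,"y": 0,"z": 2,"rx": 0,"ry": 0,"rz": 0,"jaw": 0},{"x": 0,"y": 0,"z": 2,"rx": 0,"ry": 0,"rz": 0,"jaw": 0},{"x": 0,"y": 0,"z": 1.5,"rx": 0,"ry": 0,"rz": 0,"jaw": 0},{"x": 0,"y": 0,"z": 0,"rx": 0,"ry": 0,"rz": 0,"jaw": 0}]'

```text
clock: 7.35
tool_pos: [0.4392, 0.3423, 0.0502]
eef_rot: [0.992, 0.123, -0.002, 0.002]
contact_force: [-0.7, 0.1, -0.6]
opening: 0.005
finger_force: 0.0
```

Call:
send_rows --motion '[{"x": 0,"y": 0,"z": 0,"rx": 0,"ry": 0,"rz": 0,"jaw": 0},{"x": 0,"y": 0,"z": 0.2,"rx": 0,"ry": 0,"rz": 0,"jaw": 0},{"x": 0,"y": 0,"z": 0.2,"rx": 0,"ry": 0,"rz": 0,"jaw": 0},{"x": 0,"y": 0,"z": 0.1,"rx": 0,"ry": 0,"rz": 0,"jaw": 0},{"x": 0,"y": 0,"z": 0,"rx": 0,"ry": 0,"rz": 0,"jaw": 0}]'

```text
clock: 7.85
tool_pos: [0.44, 0.3445, 0.0474]
eef_rot: [0.992, 0.124, 0.0, -0.0]
contact_force: [-0.7, -0.4, 0.3]
opening: 0.008
finger_force: 0.0
```

Call:
send_rows --motion '[{"x": 0,"y": 0,"z": 0.2,"rx": 0,"ry": 0,"rz": 0,"jaw": 0},{"x": 0,"y": 0,"z": 0.1,"rx": 0,"ry": 0,"rz": 0,"jaw": 0},{"x": 0,"y": 0,"z": 0.1,"rx": 0,"ry": 0,"rz": 0,"jaw": 0},{"x": 0,"y": 0,"z": 0.1,"rx": 0,"ry": 0,"rz": 0,"jaw": 0},{"x": 0,"y": 0,"z": 0.1,"rx": 0,"ry": 0,"rz": 0,"jaw": 0}]'

```text
clock: 8.35
tool_pos: [0.4402, 0.3446, 0.0412]
eef_rot: [0.992, 0.124, 0.0, -0.0]
contact_force: [0.5, -0.2, 3.1]
opening: 0.007
finger_force: 1.2
```

Call:
send_rows --motion '[{"x": 0,"y": 0,"z": 0.1,"rx": 0,"ry": 0,"rz": 0,"jaw": 0},{"x": 0,"y": 0,"z": 0.1,"rx": 0,"ry": 0,"rz": 0,"jaw": 0},{"x": 0,"y": 0,"z": 0,"rx": 0,"ry": 0,"rz": 0,"jaw": 0},{"x": 0,"y": 0,"z": 0,"rx": 0,"ry": 0,"rz": 0,"jaw": 0},{"x": 0,"y": 0,"z": 0.05,"rx": 0,"ry": 0,"rz": 0,"jaw": 0}]'

```text
clock: 8.85
tool_pos: [0.4399, 0.3444, 0.0387]
eef_rot: [0.992, 0.124, -0.0, 0.0]
contact_force: [0.1, 0.9, 2.6]
opening: 0.007
finger_force: 1.2
```

Call:
send_rows --motion '[{"x": 0,"y": 0,"z": -1,"rx": 0,"ry": 0,"rz": 0,"jaw": 0},{"x": 0,"y": 0,"z": -2.5,"rx": 0,"ry": 0,"rz": 0,"jaw": 0},{"x": 0,"y": 0,"z": -2.5,"rx": 0,"ry": 0,"rz": 0,"jaw": 0},{"x": 0,"y": 0,"z": -2,"rx": 0,"ry": 0,"rz": 0,"jaw": 0},{"x": 0,"y": 0,"z": 0,"rx": 0,"ry": 0,"rz": 0,"jaw": 0}]'

```text
clock: 9.35
tool_pos: [0.4411, 0.3452, 0.1215]
eef_rot: [0.992, 0.123, 0.002, -0.001]
contact_force: [-0.1, 1.0, -0.1]
opening: 0.007
finger_force: 0.0
```

Call:
send_rows --motion '[{"x": -0.6,"y": 4,"z": 0,"rx": 0,"ry": 0,"rz": 0,"jaw": 0},{"x": -0.6,"y": 4,"z": 0,"rx": 0,"ry": 0,"rz": 0,"jaw": 0},{"x": -0.6,"y": 4,"z": 0,"rx": 0,"ry": 0,"rz": 0,"jaw": 0},{"x": -0.6,"y": 4,"z": 0,"rx": 0,"ry": 0,"rz": 0,"jaw": 0},{"x": -0.6,"y": 4,"z": 0,"rx": 0,"ry": 0,"rz": 0,"jaw": 0}]'

```text
clock: 9.85
tool_pos: [0.4593, 0.1414, 0.1182]
eef_rot: [0.992, 0.124, -0.001, 0.0]
contact_force: [0.5, -0.2, -0.5]
opening: 0.007
finger_force: 0.0
```

Call:
send_rows --motion '[{"x": -0.6,"y": 3,"z": 0,"rx": 0,"ry": 0,"rz": 0,"jaw": 0},{"x": -0.5,"y": 2.7,"z": 0,"rx": 0,"ry": 0,"rz": 0,"jaw": 0},{"x": 0,"y": 0,"z": 0,"rx": 0,"ry": 0,"rz": 0,"jaw": 0},{"x": 0,"y": 0,"z": 0,"rx": 0,"ry": 0,"rz": 0,"jaw": 0},{"x": 0,"y": 0,"z": 0,"rx": 0,"ry": 0,"rz": 0,"jaw": 0}]'

```text
clock: 10.35
tool_pos: [0.4631, 0.0866, 0.1185]
eef_rot: [0.992, 0.125, -0.0, -0.0]
contact_force: [0.2, 0.0, 0.8]
opening: 0.003
finger_force: 0.0
```

Run:
```python
from h import *
s=snap('wrist','w4'); 
for S,c in blobs(s): print(S,c,at(s,c,.034).round(4))
st=get_state();print(st['clock'],st['tool_pos'],st['q'])
```

```text
[6, 149, 57, 52, 2283] [ 33.9 173.8] [0.4561 0.2363 0.034 ]
[264, 193, 51, 54, 2136] [288.9 220.1] [0.4655 0.0837 0.034 ]
10.4 [0.46310959 0.0868588  0.11852457] [-0.23084604  0.73116682 -0.08334665  2.13591175  0.1981192   0.28134886
 -1.80393342]
```

View pics/w4.png

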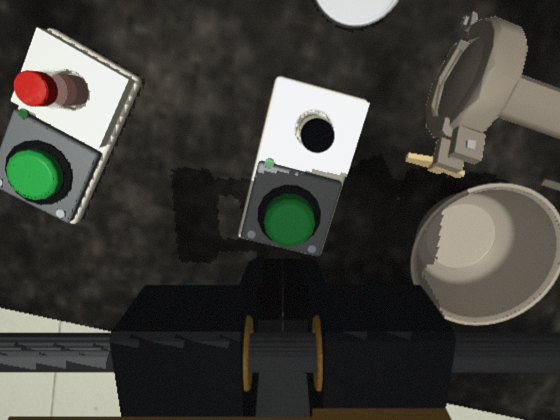

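The black stand's key is at (289,220), slightly right of the finger line; the bowl at (490,250) is clear. I'll shift 4 mm and press.

Call:
send_rows --motion '[{"x": 0,"y": 0.4,"z": 0,"rx": 0,"ry": 0,"rz": 0,"jaw": 0},{"x": 0,"y": 0,"z": 2,"rx": 0,"ry": 0,"rz": 0,"jaw": 0},{"x": 0,"y": 0,"z": 2,"rx": 0,"ry": 0,"rz": 0,"jaw": 0},{"x": 0,"y": 0,"z": 2,"rx": 0,"ry": 0,"rz": 0,"jaw": 0},{"x": 0,"y": 0,"z": 0.5,"rx": 0,"ry": 0,"rz": 0,"jaw": 0}]'

```text
clock: 10.9
tool_pos: [0.4634, 0.0818, 0.0522]
eef_rot: [0.992, 0.124, -0.001, 0.0]
contact_force: [-0.4, -0.7, 1.2]
opening: 0.007
finger_force: 0.0
```

Call:
send_rows --motion '[{"x": 0,"y": 0,"z": 0,"rx": 0,"ry": 0,"rz": 0,"jaw": 0},{"x": 0,"y": 0,"z": 0,"rx": 0,"ry": 0,"rz": 0,"jaw": 0},{"x": 0,"y": 0,"z": 0.2,"rx": 0,"ry": 0,"rz": 0,"jaw": 0},{"x": 0,"y": 0,"z": 0.2,"rx": 0,"ry": 0,"rz": 0,"jaw": 0},{"x": 0,"y": 0,"z": 0,"rx": 0,"ry": 0,"rz": 0,"jaw": 0}]'

```text
clock: 11.4
tool_pos: [0.4644, 0.0813, 0.0499]
eef_rot: [0.992, 0.124, 0.0, 0.0]
contact_force: [-0.4, 1.0, 0.2]
opening: 0.007
finger_force: 0.0
```

Call:
send_rows --motion '[{"x": 0,"y": 0,"z": 0.2,"rx": 0,"ry": 0,"rz": 0,"jaw": 0},{"x": 0,"y": 0,"z": 0.2,"rx": 0,"ry": 0,"rz": 0,"jaw": 0},{"x": 0,"y": 0,"z": 0.2,"rx": 0,"ry": 0,"rz": 0,"jaw": 0},{"x": 0,"y": 0,"z": 0.1,"rx": 0,"ry": 0,"rz": 0,"jaw": 0},{"x": 0,"y": 0,"z": 0.1,"rx": 0,"ry": 0,"rz": 0,"jaw": 0}]'

```text
clock: 11.9
tool_pos: [0.4644, 0.0813, 0.0417]
eef_rot: [0.992, 0.124, 0.0, 0.0]
contact_force: [0.2, 0.3, 2.6]
opening: 0.009
finger_force: 1.2
```

Call:
send_rows --motion '[{"x": 0,"y": 0,"z": 0.1,"rx": 0,"ry": 0,"rz": 0,"jaw": 0},{"x": 0,"y": 0,"z": 0.1,"rx": 0,"ry": 0,"rz": 0,"jaw": 0},{"x": 0,"y": 0,"z": 0.1,"rx": 0,"ry": 0,"rz": 0,"jaw": 0},{"x": 0,"y": 0,"z": 0,"rx": 0,"ry": 0,"rz": 0,"jaw": 0},{"x": 0,"y": 0,"z": 0,"rx": 0,"ry": 0,"rz": 0,"jaw": 0}]'

```text
clock: 12.4
tool_pos: [0.4641, 0.0813, 0.0386]
eef_rot: [0.992, 0.124, -0.0, 0.0]
contact_force: [0.3, 0.0, -0.4]
opening: 0.002
finger_force: 0.0
```

Lift, and back up toward the robot so the cameras see all the keys.

Call:
send_rows --motion '[{"x": 0,"y": 0,"z": -1,"rx": 0,"ry": 0,"rz": 0,"jaw": 0},{"x": 0,"y": 0,"z": -2.5,"rx": 0,"ry": 0,"rz": 0,"jaw": 0},{"x": 0,"y": 0,"z": -4,"rx": 0,"ry": 0,"rz": 0,"jaw": 0},{"x": 0,"y": 0,"z": -4,"rx": 0,"ry": 0,"rz": 0,"jaw": 0},{"x": 0,"y": 0,"z": -4,"rx": 0,"ry": 0,"rz": 0,"jaw": 0}]'

```text
clock: 12.9
tool_pos: [0.4636, 0.0811, 0.1958]
eef_rot: [0.992, 0.124, -0.0, 0.0]
contact_force: [0.5, 1.4, -0.2]
opening: 0.007
finger_force: 0.0
```

Call:
send_rows --motion '[{"x": -0.5,"y": -3,"z": -1,"rx": 0,"ry": 0,"rz": 0,"jaw": 0},{"x": -0.5,"y": -3,"z": -1,"rx": 0,"ry": 0,"rz": 0,"jaw": 0},{"x": 0,"y": -3,"z": -1,"rx": 0,"ry": 0,"rz": 0,"jaw": 0},{"x": 0,"y": -2,"z": 0,"rx": 0,"ry": 0,"rz": 0,"jaw": 0},{"x": 0,"y": 0,"z": 0,"rx": 0,"ry": 0,"rz": 0,"jaw": 0}]'

```text
clock: 13.4
tool_pos: [0.4266, 0.1887, 0.2247]
eef_rot: [0.992, 0.126, 0.001, -0.001]
contact_force: [-0.2, 0.2, -1.0]
opening: 0.006
finger_force: 0.0
```

Run:
```python
from h import *
s=snap('wrist','w5'); t=snap('scene','scene1')
for S,c in blobs(s): print(S,c,at(s,c,.026).round(4))
for S,c in blobs(t,amin=30): print(S,c)
c=t['img'][170:320,170:380]; cv2.imwrite('pics/c1.png',cv2.resize(np.hstack([load('scene0')['img'][170:320,170:380],c])[:,:,::-1],None,fx=1.9,fy=1.9,interpolation=2))
print(get_state()['tool_pos'])
```

```text
[89, 105, 41, 39, 1209] [109.  123.6] [0.4384 0.3468 0.026 ]
[212, 121, 37, 37, 1071] [229.6 138.8] [0.4519 0.2435 0.026 ]
[388, 154, 38, 36, 1068] [406.9 171.3] [0.4636 0.0843 0.026 ]
[334, 184, 12, 10, 100] [339.6 188.3]
[280, 226, 15, 10, 114] [286.7 230.9]
[252, 263, 16, 11, 137] [259.7 267.7]
[233, 290, 17, 14, 182] [240.9 297. ]
[0.42724372 0.18490709 0.22397679]
```

View pics/c1.png

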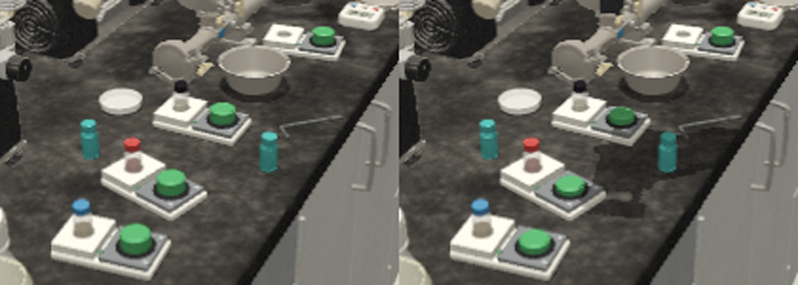

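View pics/w5.png

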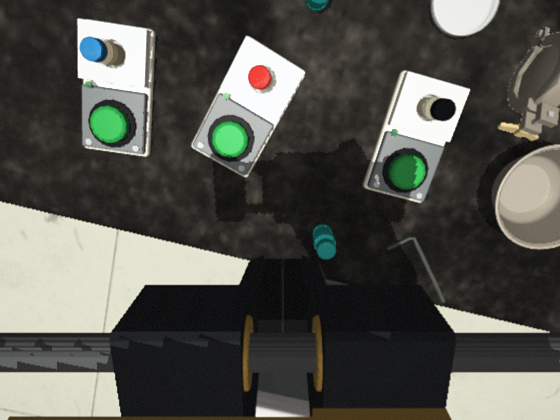

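Run:
```python
from h import *
a=load('scene0'); b=snap('scene','scene2'); print(get_state()['clock'])
for n,x,y in(('red',.452,.243),('blue',.4388,.346),('black',.464,.083),('empty',.426,-.182)):
    p=proj(a,[[x,y,.034],[x,y,.026]]); print(n,p.round(1).tolist())
    c=int(round(p[0,0])); r=int(p[0,1])
    for s in(a,b):
        g=s['img'][r-10:r+14,c-2:c+3].astype(float).mean(1); print((g[:,1]-g[:,0]).round().astype(int).tolist())
```

```text
13.55
red [[259.7, 262.1], [259.8, 265.3]]
[-3, -3, -4, -4, -3, -4, 4, 68, 91, 92, 91, 92, 92, 91, 83, 81, 56, 55, 56, 56, 53, 8, 0, 1]
[-4, -4, -3, -4, -4, -4, -4, -1, 0, 4, 45, 92, 91, 92, 91, 92, 91, 86, 84, 55, 55, 21, 1, 1]
blue [[241.1, 291.0], [241.3, 294.4]]
[-4, -4, -4, -3, -4, -4, 29, 81, 91, 92, 92, 92, 92, 92, 90, 86, 83, 61, 57, 57, 56, 55, 44, -1]
[-4, -4, -4, -3, -3, -4, -3, -4, -2, 36, 89, 92, 91, 92, 92, 92, 92, 90, 86, 82, 58, 56, 46, 6]
black [[286.6, 226.2], [286.6, 229.2]]
[-1, -2, -2, -3, -2, -3, -2, 0, 91, 92, 92, 92, 92, 86, 81, 57, 56, 56, 56, 39, 0, 1, 2, 2]
[-1, -2, -3, -2, -2, -3, -2, -3, -2, -1, 47, 63, 63, 61, 64, 64, 65, 54, 54, 45, -1, 1, 2, 1]
empty [[339.8, 185.4], [339.7, 188.0]]
[-3, -3, -3, -2, -2, -3, -2, -3, -2, 87, 92, 92, 92, 82, 56, 56, 56, 55, 31, 1, 2, 2, 2, 0]
[-1, -3, -2, -1, -3, -3, -3, -3, -2, 88, 92, 92, 92, 83, 55, 56, 56, 56, 31, -1, 2, 2, 2, -1]
```

All three keys dropped by 6–8 mm in the scene view, the empty stand's key is unchanged, and the arm is clear.

```bash
python3 -c "
from plant import *
print(finish_job())"
```

```text
the job is handed in; nothing more can be done
None
```

I pressed the red, blue and black keys down in that order and all three stay down (about 8, 6.5 and 6 mm); the empty stand's key was left up, nothing was seen to shift, and I handed the job in at about 13.6 s.

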